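# Milk jug on the warmer, five clicks of heat

## Task

Pick the white milk jug off the turntable and stand it upright in the middle of the steel plate of the tea warmer, setting it down gently. Then, with a fingertip, roll the warmer's knurled thumbwheel until the pointer bar that turns with it lines up with the one long mark of the scale beside it (the fifth click from off). Leave the glasses, the sugar pot and the spoons where they stand.

Things in the scene. Friction and masses are not known exactly. Their poses are not given: they have to be found in the camera images.
- jug: small white ceramic milk jug without a handle, 0.17 to 0.34 kg, on one of the six places of the turntable (glasses on the others). 100 mm tall; round belly 68 mm across up to 46 mm height, above it a straight round neck 52 mm across up to the open rim, with a tiny pouring lip. Origin: centre of the underside, z up. It is best held across the neck, 75 to 85 mm above the underside, from any side.
- turntable: round wooden turntable on a steel foot, 256 mm across, top 24 mm above the counter; it turns stiffly if pushed. Origin: on its axis at counter height. Its six places lie 90 mm from the axis, 60 degrees apart.
- warmer: tea warmer, a flat grey box 140 mm along its own x, 250 mm along its own y, top face 50 mm above the counter, fixed to the counter. Origin: centre of the underside. Its own x points roughly away from the robot (its yaw varies), z up. A round steel warming plate is on its -y part; scale, pointer and thumbwheel are on its +y part.
- plate_centre (a point): middle of the top face of the round steel warming plate (104 mm across, 54 mm above the counter); axes as the warmer's.
- wheel_top (a point): highest point of the knurled metal thumbwheel, 63 mm above the counter, fixed (does not turn); axes as the warmer's. Wheel 56 mm in diameter, 14 mm wide, axis along the warmer's y, standing 13 mm out of the top. Press a fingertip on it (5 to 15 N) and drag along the warmer's +x to turn it up, 7.8 mm per click; the fine knurl is driven by friction (slips if barely pressed).
- wheel (a joint): angle of the thumbwheel in rad: 0 is off, one click is 0.28, end stop after six clicks at 1.68. A sprung catch pulls it into the nearest click and holds it there; passing from one click to the next takes about 1 N at the rim. The long mark is the fifth click, 1.40. It starts at or between clicks 0 to 2.
- pointer_tip (a point): end of the white pointer bar on the black drum (47 mm across) turning with the wheel on its -y side. Beside it a fixed white drum, 33 to 59 mm along the warmer's y from its origin, has seven dark marks, off and six clicks, 0.28 rad apart: off leans 0.84 rad from upright toward the robot, the third is on top. The fifth click (0.56 rad away from the robot) is the only long one, 26 mm against 9 mm.
- glass1: thin-waisted tea glass standing on the turntable, to be left alone: 80 mm tall, 54 mm across at the rim, waist 39 mm, clear glass. Origin: centre of the underside.
- glass2: thin-waisted tea glass standing on the turntable, to be left alone: 80 mm tall, 54 mm across at the rim, waist 39 mm, clear glass. Origin: centre of the underside.
- glass3: thin-waisted tea glass standing on the turntable, to be left alone: 80 mm tall, 54 mm across at the rim, waist 39 mm, clear glass. Origin: centre of the underside.
- glass4: thin-waisted tea glass standing on the turntable, to be left alone: 80 mm tall, 54 mm across at the rim, waist 39 mm, clear glass. Origin: centre of the underside.
- glass5: thin-waisted tea glass standing on the turntable, to be left alone: 80 mm tall, 54 mm across at the rim, waist 39 mm, clear glass. Origin: centre of the underside.
- sugar_pot: round blue ceramic sugar pot with screwed-on lid, to be left alone: 86 mm across, 99 mm tall, standing on the counter beyond the warmer and turntable. Origin: centre of the underside.
- spoon1: steel teaspoon, 135 mm long along its own y, 3 mm thick, lying on the counter beyond the warmer, to be left alone. Origin: about mid-length, on the underside.
- spoon2: same teaspoon, lying to the left of the warmer (its +y side), roughly along x, to be left alone.
Things that resemble listed ones, but are neither listed nor needed, are in the scene too. What is shaped like the jug but green is not meant.

How it is judged:
By the outcome, as a careful person would: the job done as asked, in the order asked, and still so for the second after the job is handed in, with the robot touching nothing.
It also fails if it takes over 58 s, if anything falls off the work surface, if the arm or the gripper's body presses on something with over 40 N, if the wrist force passes 120 N, or if a joint passes its speed limit or range.

## Robot

A 7-joint arm with a two-finger parallel gripper is mounted at the origin on the work surface. World frame = base frame: x ahead of the robot, y to its left, z up, the work surface at z = 0. Lengths are in m, angles in rad, forces in N, time in s.
With the tool pointing down it reaches from about 0.4 to 0.875 m from the base axis. Payload 19.3 kg.
Tool frame: the origin (TCP) lies on the centre line of the jaws, within the pads' length; the fingertips stand 14 mm ahead of it and the grasp point (between the pads) lies 5 mm behind it; x points along the fingers, y is the direction in which the jaws open and shut, and the axes are right-handed (so a half turn about x gives the same grasp; the last joint's range is limited). The gripper opens to 85 mm and grips with 20 to 120 N. Pads are 22 mm wide; open, the fingers measure 114 mm over their backs; the gripper's body (76 mm by 85 mm) begins 54 mm behind the grasp point. The pads swing forward as they close: fully open they stand 13 mm farther back than shut.
Start: joints at [-0.07, 0.521, -0.036, 1.599, 0.021, 1.021, -0.113], TCP at [0.625, -0, 0.245] pointing down, gripper open.
Joint ranges: [-2.91, 2.91], [-0.3, 2.13], [-1.5, 1.42], [0.17, 2.43], [-1.26, 4.41], [0.16, 1.93], [-2.52, 2.52]. Speed limits (rad/s): [1.89, 1.89, 2.39, 2.39, 3.01, 3.01, 3.01].

## Interface

Orientations are given as [roll, pitch, yaw] about the fixed x, y, z axes, in that order (R = Rz(yaw) Ry(pitch) Rx(roll)).
In Python, from station import ctrl gives the robot as it stands. The module is installed in compiled form; this text tells all that it offers.
- The arm moves only by the shell command python3 -m jog 'ROWS'. ROWS is JSON, a list of rows, each a list of 3 entries, a list of its own where there are three numbers: the shift along the tool's x, y, z normalised to -1 to 1, where 1 is 30 cm, then the turn, a rotation vector about the tool's x, y, z normalised to -1 to 1, where 1 is pi rad, then the closure, from 0 (fully open) to 1 (shut). A call has 1 to 8 rows; each row is the pose to reach, as a shift and turn from the pose commanded when the call began, along the tool's axes at that moment, turning the shorter way round; what a row does not reach only later rows make up. A row lasts 1/12 s, in which the tool goes at most 41.7 mm and 7.16 degrees, less where a joint would pass 70% of its speed; a pose out of reach is approached as far as the arm can. A call with a number of a shift or a turn outside -1 to 1 is refused whole. A call with a gripper value outside its range is refused whole. The fingers move at their own pace and stop on an object; the grip force is fixed at half the most. Time passes only in rows, so rows that repeat a pose let the fingers close. It gives the time, the measured TCP pose, the force and the opening at its end, in the units of the state.
- ctrl.state(): the state, without advancing time (a new reading comes with each control period).
- ctrl.snapshot(name): name is "scene" or "side" or "wrist"; returns the picture (420x560x3 uint8, red, green, blue); there is no depth.
- ctrl.camera_params(name): a dict with "fx", "fy", "cx", "cy" (pixels), "dist" ([k1, k2, p1, p2, k3] as OpenCV has them; the pictures are not rectified), "T" (4x4, takes a point from camera to world coordinates); the wrist camera has in their place "hand_eye" (4x4, takes a point from camera to tool coordinates, whose origin is the TCP and whose axes are the tool frame's). Camera axes: x right, y up, looking along -z (the intrinsics and any distortion apply to the point x, -y, -z); pixel columns grow to the right and rows downward; lengths in m; the calibration is good to about 2 mm. A picture is of the moment at which its call begins: read the wrist's pose just before it. camera_params takes no time and is no camera call.
- ctrl.close_job(): hands the job in, once; it reports no verdict.
The state is a dict: "t": time; "joint_positions": joint angles; "joint_vel": joint speeds; "effort": joint torques, N m; "ee_pos": TCP position; "tool_rot": TCP orientation; "force": force on the tool from outside, world axes, zero at the start; "torque": the same for the moment, N m; "gripper_width": finger opening in m.
Only numpy, scipy, OpenCV 4.12 (cv2) and the standard library are available. Lean on these libraries where they do the work, as an engineer would, in place of code of your own. Each camera call takes 0.05 s, during which the arm holds its last target.

## Working session

There is one attempt and no reset: what is moved stays moved. The work goes in short steps, Python scripts to look and compute and a shell command to move; the robot and the scene stay as the last step left them, time stands still between calls to the robot, and variables do not carry over. Pictures are saved under pics/ and viewed, and the job is handed in when it is done.

```bash
mkdir -p pics; cat > h.py <<'E'
import numpy as np, cv2, json
from station import ctrl
from scipy.spatial.transform import Rotation as R
def snap(n,f):
    s=ctrl.state(); im=ctrl.snapshot(n); cv2.imwrite('pics/'+f+'.png',im[:,:,::-1]); 
    p=ctrl.camera_params(n)
    if 'T' in p: T=np.array(p['T'])
    else:
        T=tool(s)@np.array(p['hand_eye'])
    np.savez('pics/'+f+'.npz',T=T,K=[p['fx'],p['fy'],p['cx'],p['cy']],d=p['dist'],im=im)
    return im
def tool(s):
    T=np.eye(4);T[:3,:3]=R.from_euler('xyz',s['tool_rot']).as_matrix();T[:3,3]=s['ee_pos'];return T
def ray(f,uv):
    z=np.load('pics/'+f+'.npz');fx,fy,cx,cy=z['K'];K=np.array([[fx,0,cx],[0,fy,cy],[0,0,1]])
    q=cv2.undistortPoints(np.array([[uv]],float),K,z['d'])[0,0]
    T=z['T'];d=T[:3,:3]@np.array([q[0],-q[1],-1]);return T[:3,3],d
def onz(f,uv,h):
    o,d=ray(f,uv);return o+d*(h-o[2])/d[2]
def proj(f,P):
    z=np.load('pics/'+f+'.npz');fx,fy,cx,cy=z['K'];K=np.array([[fx,0,cx],[0,fy,cy],[0,0,1]])
    T=np.linalg.inv(z['T']);p=T[:3,:3]@np.array(P,float)+T[:3,3]
    return cv2.projectPoints(np.array([[p[0],-p[1],-p[2]]]),np.zeros(3),np.zeros(3),K,z['d'])[0][0,0]
def delta(Pw,yaw=None):
    """target TCP (and tool R) -> normalised rows"""
    s=ctrl.state();T=tool(s);return (T[:3,:3].T@(np.array(Pw)-T[:3,3]))/0.3
E
python3 - <<'E'
from h import *
s=ctrl.state();print(s)
for n in ['scene','side','wrist']: snap(n,n+'0')
print(np.round(tool(s),3)); 
for n in ['scene0','side0','wrist0']: print(np.round(np.load('pics/'+n+'.npz')['T'],3))
E
```

```text
{'t': 0.0, 'joint_positions': array([-0.07020879,  0.52204381, -0.03632871,  1.59999367,  0.02118723,
        1.0210902 , -0.11278984]), 'joint_vel': array([-0.00016092, -0.00027024, -0.00062218, -0.00060634, -0.00010908,
       -0.00027931, -0.00033498]), 'effort': array([-4.24098413e-03, -9.27110124e+01,  1.97758444e+00, -3.69928443e+01,
        1.76317629e-02,  8.19846697e-03, -6.58496788e-05]), 'ee_pos': array([ 6.24683222e-01, -2.57038929e-05,  2.44712267e-01]), 'tool_rot': array([-1.5098578 ,  1.56964577, -3.08065095]), 'force': array([-0.16278662, -0.33402376, -1.70849539]), 'torque': array([-0.07610802,  0.00311311, -0.00177847]), 'gripper_width': 0.08522181133403645}
[[-0.001  1.     0.     0.625]
 [-0.     0.    -1.    -0.   ]
 [-1.    -0.001  0.     0.245]
 [ 0.     0.     0.     1.   ]]
[[-0.736 -0.405  0.542  1.112]
 [ 0.676 -0.423  0.603  0.603]
 [-0.015  0.811  0.585  0.588]
 [ 0.     0.     0.     1.   ]]
[[ 0.837  0.333 -0.434  0.19 ]
 [-0.547  0.517 -0.658 -0.565]
 [ 0.005  0.788  0.615  0.672]
 [ 0.     0.     0.     1.   ]]
[[ 1.    -0.     0.002  0.624]
 [-0.     0.954  0.298  0.077]
 [-0.002 -0.298  0.954  0.372]
 [ 0.     0.     0.     1.   ]]
```

View pics/scene0.png

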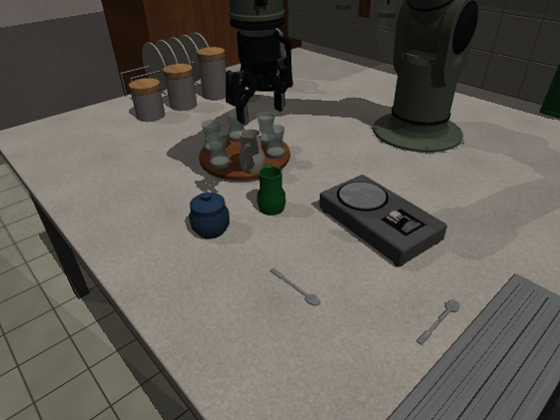

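View pics/side0.png

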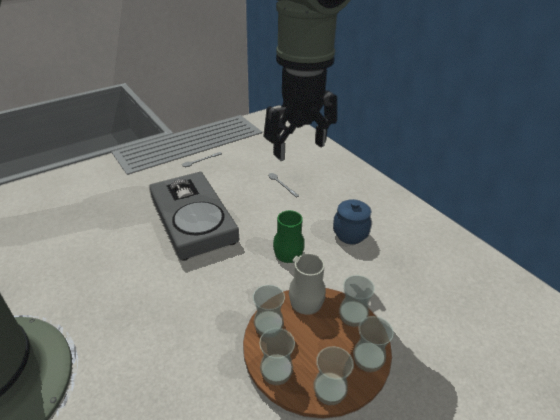

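View pics/wrist0.png

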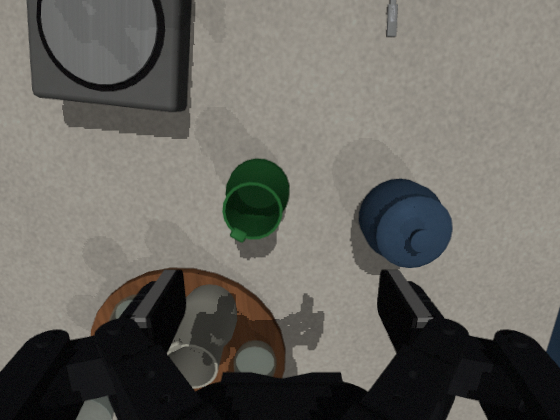

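The jug's rim is at about (309,264) in the side view and (192,367) in the wrist view, and the green decoy is beside it at (289,237). The warmer plate is at (198,218) in the side view and (362,196) in the scene view. I'll zoom in on these.

```bash
python3 - <<'E'
from h import *
s=cv2.imread('pics/side0.png');c=cv2.imread('pics/scene0.png')
a=cv2.resize(s[165:265,135:245],None,fx=3.6,fy=3.6,interpolation=cv2.INTER_CUBIC)
b=cv2.resize(s[245:345,240:350],None,fx=3.6,fy=3.6,interpolation=cv2.INTER_CUBIC)
cv2.imwrite('pics/c1.png',np.hstack([a,b]))
a=cv2.resize(c[165:265,310:450],None,fx=5,fy=5,interpolation=cv2.INTER_CUBIC)
cv2.imwrite('pics/c2.png',a)
for nm,uv in [('side0',(309,264)),('scene0',(250,135)),('wrist0',(192,367))]: print('rim',onz(nm,uv,.124))
for nm,uv in [('side0',(198,218)),('scene0',(362,196)),('wrist0',(101,20))]: print('plate',onz(nm,uv,.054))
E
```

```text
rim [ 0.53773465 -0.15707205  0.124     ]
rim [ 0.5463911  -0.14446623  0.124     ]
rim [ 0.54100116 -0.15278755  0.124     ]
plate [0.46116891 0.13998556 0.054     ]
plate [0.47120364 0.15477198 0.054     ]
plate [0.46710847 0.15093432 0.054     ]
```

View pics/c1.png

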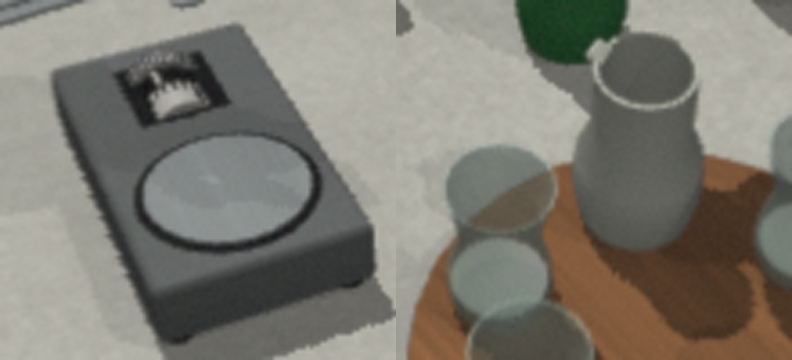

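View pics/c2.png

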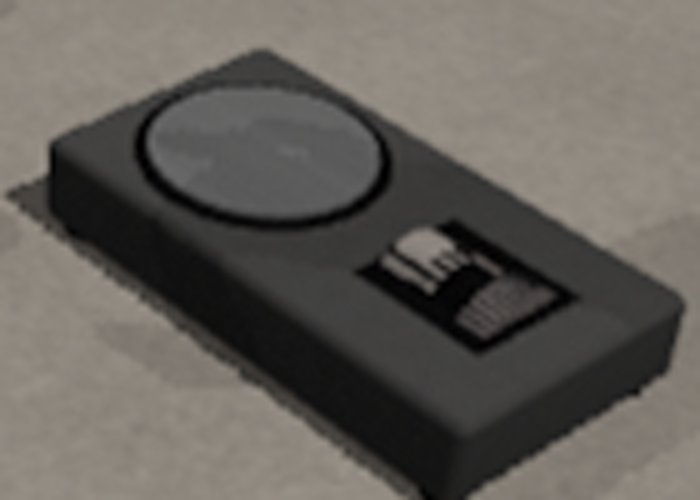

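```bash
python3 - <<'E'
from h import *
for n in ['scene0','side0','wrist0']:
    z=np.load('pics/'+n+'.npz');print(n,z['K'],z['d'])
    print(proj(n,onz(n,(100,300),.05)))
def tri(l):
    A=0;b=0
    for f,uv in l:
        o,d=ray(f,uv);d=d/np.linalg.norm(d);M=np.eye(3)-np.outer(d,d);A=A+M;b=b+M@o
    P=np.linalg.solve(A,b);return P,[proj(f,P)-uv for f,uv in l]
S=('side0',(198.6,217.8));C=('scene0',(363,195.4));W=('wrist0',(101,20))
print(tri([S,C]));print(tri([S,W]));print(tri([C,W]));print(tri([S,C,W]))
S=('side0',(309.2,264.4));C=('scene0',(250,135));W=('wrist0',(192,367))
print(tri([S,C]));print(tri([S,W]));print(tri([S,C,W]))
s=ctrl.state();T=tool(s)
for n in ['scene0','side0','wrist0']:
    im=np.load('pics/'+n+'.npz')['im'].copy()
    for y in (-.0425,.0425):
        for x in (.0,.014):
            p=proj(n,(T@[x,y,0,1])[:3]);cv2.circle(im,(int(p[0]),int(p[1])),2,(255,0,0),-1)
    p=proj(n,[0,0,0]);cv2.circle(im,(int(p[0]),int(p[1])),2,(255,0,0),-1)
    cv2.imwrite('pics/f_'+n+'.png',im[:,:,::-1])
a=cv2.imread('pics/f_scene0.png')[60:160,190:330];b=cv2.imread('pics/f_side0.png')[80:180,230:370]
cv2.imwrite('pics/ff.png',cv2.resize(np.hstack([a,b]),None,fx=2.8,fy=2.8))
E
```

```text
scene0 [415.21482737 415.21482737 283.08280469 203.07746294] [-0.00650415  0.          0.          0.          0.        ]
[100. 300.]
side0 [437.02599278 437.02599278 271.47717589 203.53596557] [-0.04439779  0.          0.          0.          0.        ]
[100. 300.]
wrist0 [333.91118113 333.91118113 281.21438173 210.01018057] [-0.04347666  0.          0.          0.          0.        ]
[100.00000012 299.99999994]
(array([0.46371047, 0.14918265, 0.04816827]), [array([-1.10522243, -0.41168952]), array([-1.10394091,  0.38654299])])
(array([0.46509386, 0.15113787, 0.04629637]), [array([-0.84068909, -0.45325196]), array([2.18332298, 1.86910603])])
(array([0.46483871, 0.15210016, 0.05081895]), [array([-0.28596318,  0.15287549]), array([-0.834817  , -0.51047025])])
(array([0.46432386, 0.15064622, 0.04828361]), [array([-1.14598569, -0.89970362]), array([-0.75954938,  0.71842958]), array([0.27916188, 1.97864154])])
(array([ 0.54031974, -0.15361769,  0.11860555]), [array([-0.39033864, -0.01510808]), array([-0.27236641,  0.00343667])])
(array([ 0.53973077, -0.15567785,  0.12073094]), [array([ 0.12317703, -0.0194631 ]), array([-0.19553156, -0.12282521])])
(array([ 0.5397785 , -0.15488091,  0.11949862]), [array([-0.17228389,  0.18768577]), array([-0.44218605, -0.55047608]), array([ 0.10649939, -1.75735119])])
```

View pics/ff.png

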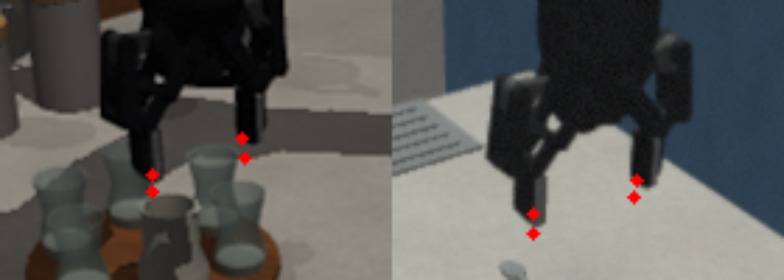

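The projected TCP agrees with the finger positions in both views. Heights come out about 5 mm low in both static views, which is a systematic calibration error, so I'll refine with the wrist camera close up. Next I'll find the turntable axis and the obstacles.

```bash
python3 - <<'E'
from h import *
# turntable by colour in side
for n in ['side0']:
    im=np.load('pics/'+n+'.npz')['im'];hsv=cv2.cvtColor(im,cv2.COLOR_RGB2HSV)
    m=((hsv[...,0]<16)&(hsv[...,1]>110)).astype(np.uint8);m[:240]=0
    pts=cv2.findNonZero(m);h=cv2.convexHull(pts)[:,0]
    W=np.array([onz(n,p,.020)[:2] for p in h])
    from scipy.optimize import least_squares
    r=least_squares(lambda q:np.hypot(*(W-q[:2]).T)-q[2],[.45,-.2,.128],loss='soft_l1',f_scale=.003);print('turntable',r.x)
# green
for n,h in [('side0',0),('scene0',0)]:
    im=np.load('pics/'+n+'.npz')['im'];hsv=cv2.cvtColor(im,cv2.COLOR_RGB2HSV)
    m=((abs(hsv[...,0].astype(int)-60)<18)&(hsv[...,1]>120)).astype(np.uint8);
    k,l,st,c=cv2.connectedComponentsWithStats(m);i=[j for j in range(1,k) if st[j,4]>300];print(n,st[i],c[i])
print('green rim',onz('side0',(289.5,220),.1),onz('wrist0',(253,211),.1))
print('glasses',[onz('side0',p,.104)[:2].round(3) for p in [(269,299),(358,289),(375,334),(334,363),(277,345)]])
E
```

```text
turntable [ 0.49939098 -0.23921612  0.1266143 ]
side0 [[ 274  212   29   50 1123]] [[288.33214604 236.24844167]]
scene0 [[ 540   64   20   54  569]
 [ 258  165   27   50 1093]] [[552.62741652  97.15114236]
 [270.47392498 190.65690759]]
green rim [ 0.59425316 -0.01885579  0.1       ] [ 0.59964715 -0.00859081  0.1       ]
glasses [array([ 0.447, -0.17 ]), array([ 0.585, -0.234]), array([ 0.546, -0.317]), array([ 0.461, -0.321]), array([ 0.409, -0.251])]
```

```bash
python3 -m jog '[[[0,-0.283,0.5],[-0.31,0,0],0],[[0,-0.283,0.5],[-0.31,0,0],0],[[0,-0.283,0.5],[-0.31,0,0],0],[[0,-0.283,0.5],[-0.31,0,0],0],[[0,-0.283,0.5],[-0.31,0,0],0],[[0,-0.283,0.5],[-0.31,0,0],0],[[0,-0.283,0.5],[-0.31,0,0],0],[[0,-0.283,0.5],[-0.31,0,0],0]]'
python3 -m jog '[[[0,0,0],[-0.045,0,0],0.15],[[0,0,0],[-0.045,0,0],0.15],[[0,0,0],[-0.045,0,0],0.15]]'
python3 - <<'E'
from h import *
print(ctrl.state()['joint_positions']);print(tool(ctrl.state()).round(3))
snap('wrist','wrist1');snap('side','side1')
E
```

```text
t: 0.82
ee_pos: [0.5398, -0.1504, 0.2452]
tool_rot: [-2.873, 1.571, 2.819]
force: [0.3, -0.1, 0.6]
gripper_width: 0.0857
t: 1.07
ee_pos: [0.54, -0.1502, 0.2451]
tool_rot: [2.917, 1.57, 2.459]
force: [0.1, 0.1, 0.8]
gripper_width: 0.0725
[ 0.36701379  0.42954412 -0.27284953  1.76303165  0.13643272  0.96780372
  1.15294382]
[[-0.     0.442  0.897  0.54 ]
 [ 0.     0.897 -0.442 -0.15 ]
 [-1.     0.    -0.     0.245]
 [ 0.     0.     0.     1.   ]]
```

View pics/wrist1.png

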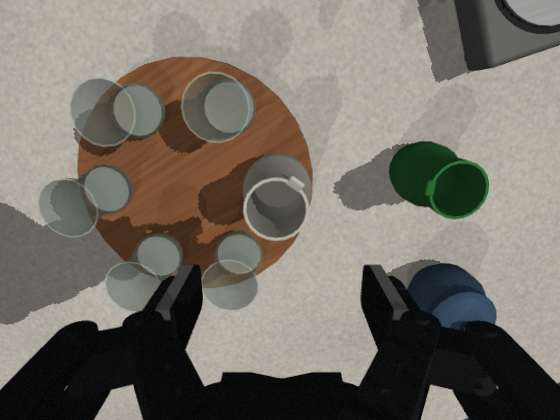

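The wrist view shows the jug rim circle centred near (276,209), the turntable disc near (195,170), and the fingertips at (185,270) and (372,270).

```bash
python3 - <<'E'
from h import *
n='wrist1'
pts=np.array([(244,208),(309,207),(276,179.5),(276,239.5)],float)
W=np.array([onz(n,p,.124)[:2] for p in pts]);print(W,(W[0]+W[1])/2,(W[2]+W[3])/2, np.linalg.norm(W[0]-W[1]),np.linalg.norm(W[2]-W[3]))
tt=np.array([(78,170),(313,170),(190,56)],float)
V=np.array([onz(n,p,.022)[:2] for p in tt]);print('tt',(V[0]+V[1])/2,np.linalg.norm(V[0]-V[1]))
g=np.array([onz(n,p,.104)[:2] for p in [(230,285),(218,107),(103,112),(70,208),(132,287)]]);print('glass',g)
T=tool(ctrl.state())
E
cp pics/wrist1.png pics/w.png; python3 - <<'E'
import cv2
a=cv2.imread('pics/wrist1.png')[140:320,170:350];cv2.imwrite('pics/w1c.png',cv2.resize(a,None,fx=3.3,fy=3.3,interpolation=cv2.INTER_CUBIC))
E
```

```text
[[ 0.52610521 -0.17489345]
 [ 0.54775853 -0.12917986]
 [ 0.51691767 -0.14246268]
 [ 0.5607557  -0.16434905]] [ 0.53693187 -0.15203666] [ 0.53883669 -0.15340587] 0.05058258564240592 0.048997822500443315
tt [ 0.48769883 -0.22695136] 0.25276094607372274
glass [[ 0.58939492 -0.22571728]
 [ 0.44963497 -0.15930316]
 [ 0.41203889 -0.24203377]
 [ 0.46435041 -0.31373982]
 [ 0.55175132 -0.30807775]]
```

View pics/w1c.png

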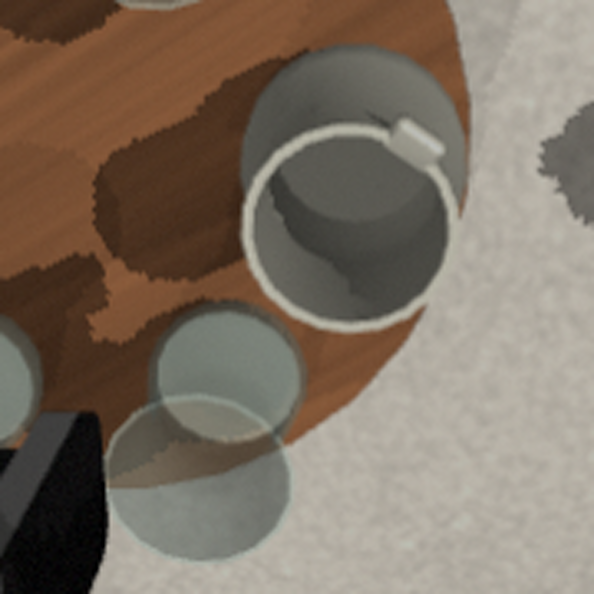

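```bash
python3 -m jog '[[[0.12,-0.011,0.002],[0,0,0],0.15],[[0.24,-0.011,0.002],[0,0,0],0.15],[[0.34,-0.011,0.002],[0,0,0],0.15],[[0.41,-0.011,0.002],[0,0,0],0.15],[[0.45,-0.011,0.002],[0,0,0],0.15],[[0.48,-0.011,0.002],[0,0,0],0.15],[[0.493,-0.011,0.002],[0,0,0],0.15],[[0.493,-0.011,0.002],[0,0,0],0.15]]'
python3 - <<'E'
from h import *
snap('wrist','wrist2');snap('side','side2')
a=cv2.imread('pics/wrist2.png');b=cv2.imread('pics/side2.png')[180:390,230:420]
cv2.imwrite('pics/j2.png',np.hstack([cv2.resize(a,(420,315)),cv2.resize(b,(285,315))]))
E
```

```text
t: 1.83
ee_pos: [0.5393, -0.1532, 0.0974]
tool_rot: [-1.669, 1.571, -2.125]
force: [-0.1, 0.3, 0.2]
gripper_width: 0.073
```

View pics/j2.png

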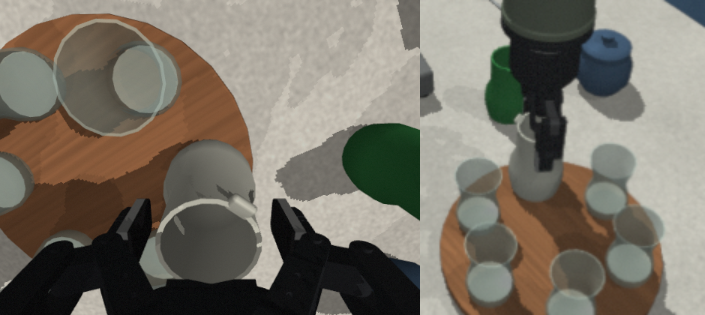

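```bash
python3 - <<'E'
from h import *
print(onz('wrist2',(279.5,267),.122), onz('wrist2',(209,325),.122),onz('wrist2',(349,325),.122))
T=tool(ctrl.state());print(T[:3,3])
for p in [(279.5,267),(209,325),(349,325)]: print((T[:3,:3].T@(onz('wrist2',p,.122)-T[:3,3])).round(4))
E
```

```text
[ 0.51703921 -0.14215215  0.122     ] [ 0.52680318 -0.17560062  0.122     ] [ 0.54926797 -0.12983803  0.122     ]
[ 0.53974759 -0.15338442  0.09839501]
[-0.0236  0.0001 -0.0253]
[-0.0236 -0.0256 -0.0018]
[-0.0236  0.0253 -0.0018]
```

The rim is centred in the tool frame (y 0, z about 0), so I'll close the gripper.

```bash
python3 -m jog '[[[0,0,0],[0,0,0],0.6],[[0,0,0],[0,0,0],0.6],[[0,0,0],[0,0,0],0.7],[[0,0,0],[0,0,0],0.7],[[0,0,0],[0,0,0],0.7],[[0,0,0],[0,0,0],0.7]]'; python3 -m jog '[[[-0.03,0,0],[0,0,0],0.7],[[-0.08,0,0],[0,0,0],0.7],[[-0.16,0,0],[0,0,0],0.7],[[-0.26,0,0],[0,0,0],0.7],[[-0.36,0,0],[0,0,0],0.7],[[-0.40,0,0],[0,0,0],0.7],[[-0.40,0,0],[0,0,0],0.7]]'
```

```text
t: 2.43
ee_pos: [0.5397, -0.1536, 0.0985]
tool_rot: [0.104, 1.569, -0.352]
force: [-0.9, -1.3, 8.6]
gripper_width: 0.051
t: 3.02
ee_pos: [0.5404, -0.1535, 0.2212]
tool_rot: [0.214, 1.566, -0.242]
force: [0.6, 0.1, -1.8]
gripper_width: 0.0511
```

```bash
python3 - <<'E'
from h import *
print(tool(ctrl.state()).round(4))
snap('side','side3');snap('wrist','wrist3');snap('scene','scene3')
a=cv2.imread('pics/wrist3.png');b=cv2.imread('pics/side3.png')
cv2.imwrite('pics/j3.png',np.hstack([cv2.resize(a,(400,300)),cv2.resize(b,(400,300))]))
E
```

```text
[[ 0.0051  0.4402  0.8979  0.5404]
 [-0.0012  0.8979 -0.4402 -0.1535]
 [-1.      0.0011  0.0051  0.2212]
 [ 0.      0.      0.      1.    ]]
```

View pics/j3.png

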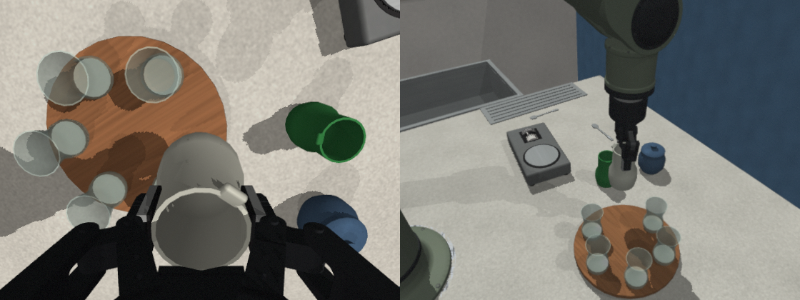

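The jug is held and upright, and the glasses are undisturbed. I'll move part of the way toward the warmer and look.

```bash
python3 -m jog '[[[0,0.08,-0.06],[0,0,0],0.7],[[0,0.17,-0.13],[0,0,0],0.7],[[0,0.27,-0.2],[0,0,0],0.7],[[0,0.37,-0.28],[0,0,0],0.7],[[0,0.46,-0.34],[0,0,0],0.7],[[0,0.53,-0.4],[0,0,0],0.7],[[0,0.57,-0.428],[0,0,0],0.7],[[0,0.57,-0.428],[0,0,0],0.7]]'
python3 - <<'E'
from h import *
print(tool(ctrl.state()).round(4))
snap('wrist','wrist4');snap('side','side4')
im=cv2.imread('pics/wrist4.png');b=cv2.imread('pics/side4.png')
print('panel',onz('side0',(182.5,189.4),.055))
E
```

```text
t: 3.83
ee_pos: [0.4979, 0.0604, 0.2165]
tool_rot: [3.1, 1.569, 2.649]
force: [-0.5, 1.3, -1.6]
gripper_width: 0.0509
[[-1.900e-03  4.357e-01  9.001e-01  4.979e-01]
 [ 1.000e-03  9.001e-01 -4.357e-01  6.040e-02]
 [-1.000e+00  1.000e-04 -2.200e-03  2.165e-01]
 [ 0.000e+00  0.000e+00  0.000e+00  1.000e+00]]
panel [0.47602043 0.2559627  0.055     ]
```

View pics/wrist4.png

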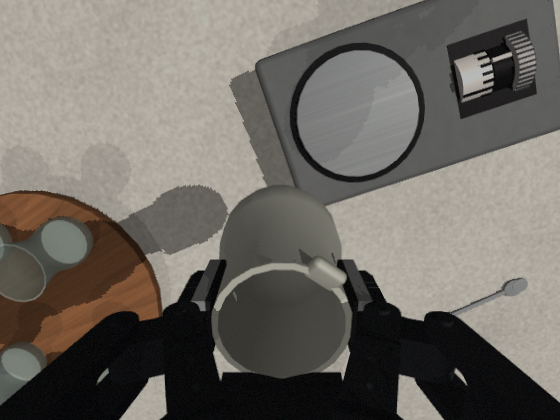

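View pics/side4.png

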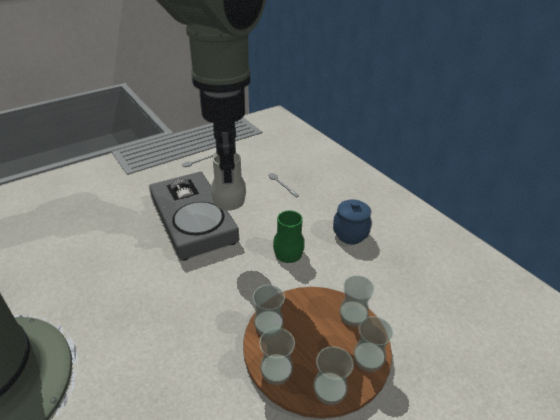

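```bash
python3 - <<'E'
from h import *
n='wrist4';im=np.load('pics/'+n+'.npz')['im'];g=cv2.cvtColor(im,cv2.COLOR_RGB2GRAY)
m=((g>95)&(g<190)).astype(np.uint8);print(g[112,300:430:6])
k,l,st,c=cv2.connectedComponentsWithStats((g>60).astype(np.uint8)*0+((g>85)).astype(np.uint8));j=l[112,357];
print(st[j])
cn=max(cv2.findContours((l==j).astype(np.uint8),0,1)[0],key=len);e=cv2.fitEllipse(cn);print('ell',e)
for h in (.054,.049):
  W=np.array([onz(n,p[0].astype(float),h)[:2] for p in cn])
  ce,r=cv2.minEnclosingCircle(W.astype(np.float32)*1000);print(h,ce,r,onz(n,e[0],h))
c=im[0:220,250:560];cv2.imwrite('pics/w4c.png',cv2.resize(c[:,:,::-1],None,fx=2.5,fy=2.5,interpolation=cv2.INTER_CUBIC))
E
```

```text
[121 123 124 124 125 126 129 131 133 130 130 132 141 145 144 144 144 144
 144 146  30  92]
[  297    50   122   126 12026]
ell ((357.5941162109375, 112.74994659423828), (118.83833312988281, 126.98989868164062), 28.48593521118164)
0.054 (462.98431396484375, 149.46920776367188) 51.46955871582031 [0.46075898 0.15029455 0.054     ]
0.049 (463.5722961425781, 150.41627502441406) 52.357017517089844 [0.46130865 0.15125587 0.049     ]
```

View pics/w4c.png

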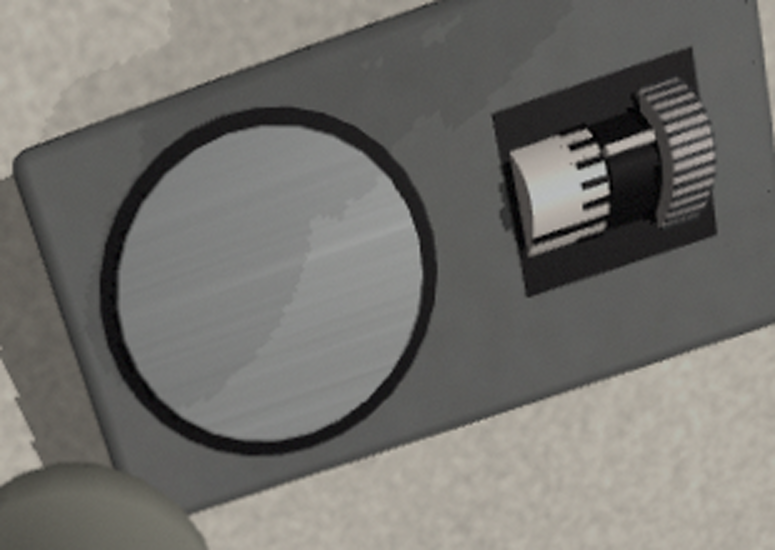

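```bash
python3 - <<'E'
from h import *
n='wrist4'
def W(x,y,h): return onz(n,(250+x/2.5,y/2.5),h)
for h in(.05,.045):
  for a,b in [((40,148),(435,0)),((200,508),(775,325)),((495,113),(690,48)),((528,296),(716,235))]:
    d=W(*b,h)-W(*a,h);print(h,np.degrees(np.arctan2(d[1],d[0])))
  a,b=((15,165),(115,465));d=W(*b,h)-W(*a,h);print('x',np.degrees(np.arctan2(d[1],d[0])))
cn=None
im=np.load('pics/'+n+'.npz')['im'];g=cv2.cvtColor(im,cv2.COLOR_RGB2GRAY)
k,l,st,c=cv2.connectedComponentsWithStats((g>85).astype(np.uint8));cn=cv2.convexHull(max(cv2.findContours((l==l[112,357]).astype(np.uint8),0,1)[0],key=len))
from scipy.optimize import least_squares
for h in(.054,.049):
  P=np.array([onz(n,p[0].astype(float),h)[:2] for p in cn]);print(least_squares(lambda q:np.hypot(*(P-q[:2]).T)-q[2],[.46,.15,.05]).x)
# wheel top: middle of knurl
print('wheel', W(678,150,.063),W(678,150,.057))
E
```

```text
0.05 83.84384981181564
0.05 82.64026151057357
0.05 82.99992373100547
0.05 82.764239419881
x -7.223752980987716
0.045 83.84384981181567
0.045 82.64026151057358
0.045 82.99992373100548
0.045 82.76423941988102
x -7.223752980987716
[0.46300948 0.14948996 0.0512924 ]
[0.46359796 0.15043741 0.05217679]
wheel [0.47794237 0.28327499 0.063     ] [0.47899002 0.28730511 0.057     ]
```

```bash
python3 -m jog '[[[0,0.07,-0.075],[0,0,0],0.7],[[0,0.15,-0.16],[0,0,0],0.7],[[0.05,0.22,-0.234],[0,0,0],0.7],[[0.12,0.22,-0.234],[0,0,0],0.7],[[0.19,0.22,-0.234],[0,0,0],0.7],[[0.238,0.22,-0.234],[0,0,0],0.7],[[0.238,0.22,-0.234],[0,0,0],0.7],[[0.238,0.22,-0.234],[0,0,0],0.7]]'
python3 - <<'E'
from h import *
print(tool(ctrl.state()).round(4))
snap('side','side5');snap('scene','scene5')
a=cv2.imread('pics/scene5.png')[90:270,270:460];b=cv2.imread('pics/side5.png')[90:270,130:320]
cv2.imwrite('pics/j5.png',cv2.resize(np.hstack([a,b]),None,fx=2.1,fy=2.1,interpolation=cv2.INTER_CUBIC))
E
```

```text
t: 4.6
ee_pos: [0.465, 0.146, 0.1455]
tool_rot: [-2.285, 1.569, -2.741]
force: [0.1, -0.6, -1.7]
gripper_width: 0.051
[[-1.900e-03  4.410e-01  8.975e-01  4.650e-01]
 [-8.000e-04  8.975e-01 -4.410e-01  1.460e-01]
 [-1.000e+00 -1.600e-03 -1.400e-03  1.455e-01]
 [ 0.000e+00  0.000e+00  0.000e+00  1.000e+00]]
```

View pics/j5.png

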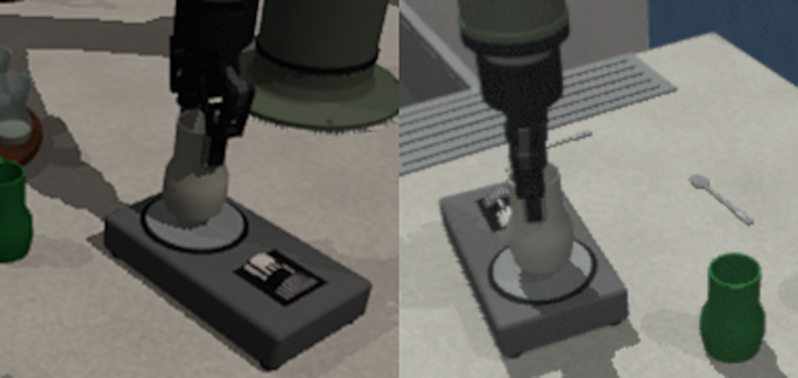

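```bash
python3 -m jog '[[[0.01,0.011,-0.011],[0,0,0],0.7],[[0.02,0.011,-0.011],[0,0,0],0.7],[[0.03,0.011,-0.011],[0,0,0],0.7],[[0.038,0.011,-0.011],[0,0,0],0.7],[[0.038,0.011,-0.011],[0,0,0],0.7],[[0.038,0.011,-0.011],[0,0,0],0.7]]'
python3 - <<'E'
from h import *
snap('side','side6');snap('scene','scene6')
a=cv2.imread('pics/scene6.png')[90:270,270:460];b=cv2.imread('pics/side6.png')[90:270,130:320]
cv2.imwrite('pics/j6.png',cv2.resize(np.hstack([a,b]),None,fx=2.1,fy=2.1,interpolation=cv2.INTER_CUBIC))
E
```

```text
t: 5.2
ee_pos: [0.4635, 0.1513, 0.1345]
tool_rot: [-2.267, 1.57, -2.722]
force: [0.0, -0.4, -2.9]
gripper_width: 0.0506
```

View pics/j6.png

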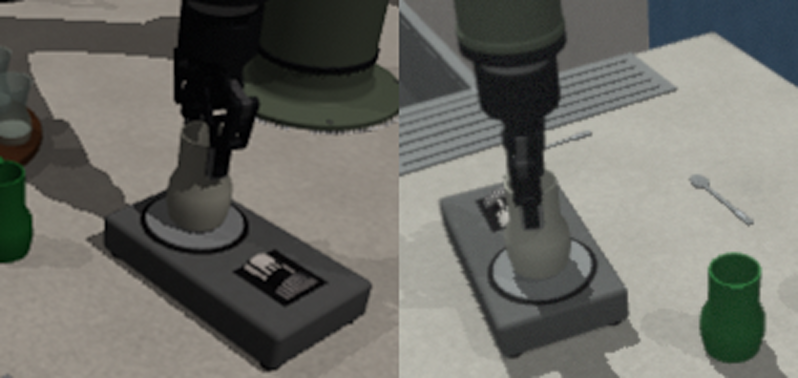

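```bash
python3 -m jog '[[[0.003,0,0],[0,0,0],0.7],[[0.006,0,0],[0,0,0],0.7],[[0.009,0,0],[0,0,0],0.7],[[0.012,0,0],[0,0,0],0.7],[[0.014,0,0],[0,0,0],0.7],[[0.014,0,0],[0,0,0],0.7]]'
python3 -m jog '[[[0.001,0,0],[0,0,0],0.7],[[0.002,0,0],[0,0,0],0.7],[[0.003,0,0],[0,0,0],0.7],[[0.003,0,0],[0,0,0],0.7]]'
```

```text
t: 5.8
ee_pos: [0.4635, 0.1514, 0.1303]
tool_rot: [-2.472, 1.571, -2.928]
force: [0.2, 0.4, -1.3]
gripper_width: 0.051
t: 6.13
ee_pos: [0.4636, 0.1513, 0.1295]
tool_rot: [-2.419, 1.571, -2.875]
force: [-0.1, 0.1, -2.3]
gripper_width: 0.0514
```

```bash
for i in 1 2 3; do echo; done; python3 -m jog '[[[0.001,0,0],[0,0,0],0.7],[[0.002,0,0],[0,0,0],0.7],[[0.002,0,0],[0,0,0],0.7],[[0.002,0,0],[0,0,0],0.7]]'
python3 -m jog '[[[0.001,0,0],[0,0,0],0.7],[[0.002,0,0],[0,0,0],0.7],[[0.002,0,0],[0,0,0],0.7],[[0.002,0,0],[0,0,0],0.7]]'
```

```text
t: 6.47
ee_pos: [0.4636, 0.1514, 0.1289]
tool_rot: [-2.578, 1.571, -3.034]
force: [-0.2, -0.2, -2.3]
gripper_width: 0.0512
t: 6.8
ee_pos: [0.4637, 0.1513, 0.1285]
tool_rot: [0.175, 1.571, -0.28]
force: [-0.7, -1.0, 5.5]
gripper_width: 0.0507
```

Contact came at TCP z 0.1285, exactly the predicted height. I'll check where the jug stands before releasing it.

```bash
python3 - <<'E'
from h import *
snap('side','side7');snap('scene','scene7')
a=cv2.imread('pics/scene7.png')[130:250,310:450];b=cv2.imread('pics/side7.png')[150:270,130:270]
cv2.imwrite('pics/j7.png',cv2.resize(np.hstack([a,b]),None,fx=2.8,fy=2.8,interpolation=cv2.INTER_CUBIC))
E
```

```text
(no output)
```

View pics/j7.png

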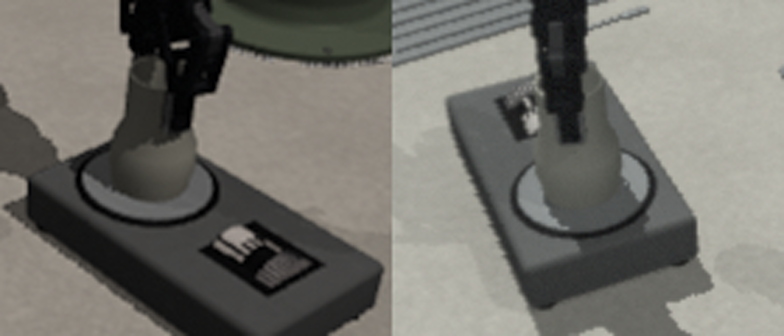

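```bash
python3 - <<'E'
from h import *
for n in ['scene7','side7']:
    a=proj(n,[.4635,.1505,.054]);b=proj(n,[.4635,.1505,.084]);print(n,a,b,b-a)
    im=np.load('pics/'+n+'.npz')['im']; g=cv2.cvtColor(im,cv2.COLOR_RGB2GRAY)
    hsv=cv2.cvtColor(im,cv2.COLOR_RGB2HSV)
    x0,y0=(310,130) if n[1]=='c' else (130,150)
    for yy in ((165,155) if n[1]=='c' else (150,165)):
        r=int(y0+yy/2.8); print(r, g[r,x0+(20 if n[1]=='c' else 40):x0+90])
E
```

```text
scene7 [362.66475279 193.86865195] [363.98011779 182.7091537 ] [  1.31536501 -11.15949825]
188 [ 66  62  65  69  65  47  32  35  29  11  10  33  50  53  52  52  52  53
  52  46  43  45  47  52  56  59  63  65  68  71  75  77  80  82  85  87
  89  89  90  92  93  94  94  94  92  93  90  89  84  77  65  45  36  55
  61  69 104 132 143 148 146 144 143 144 145 146 145 145 143 141]
185 [106 145 144 144 133 121 118  94  51  27  31  30  21  14  27  36  46  53
  53  48  46  46  47  53  61  64  67  71  72  73  76  77  81  82  84  86
  88  89  90  92  93  94  95  96  97  97  97  96  93  81  74 104 132 142
 147 144 145 145 145 146 146 144 143 143 144 145 144 144 141 141]
side7 [196.89088504 215.0849982 ] [195.51741019 204.4623439 ] [ -1.37347485 -10.6226543 ]
203 [ 94  97  95  94  93  95  94  93  92  96 101 103  98  97  93  93  93  93
  95  93  92  92  91  93  92  92  95  97  98  97  96  96  92  91  92  90
  87  87  86  86  80  75  69  83  95  99  99 101 100 101]
208 [ 95  96  94  96  95  96  93  95  89  74  74  90  96  94  95  93  95  95
  96  97  99 100  99 100 100  98  99  99 100 100  99  96  98  97  94  95
  92  90  88  83  80  83 122 141 144 144 143 136  96  52]
```

After correcting for lean, the jug is within about 1–2 mm of the plate centre. I'll release it gently.

```bash
python3 -m jog '[[[-0.001,0,0],[0,0,0],0.35],[[-0.001,0,0],[0,0,0],0.3],[[-0.001,0,0],[0,0,0],0.15],[[-0.001,0,0],[0,0,0],0.1],[[-0.001,0,0],[0,0,0],0.1]]'
python3 - <<'E'
from h import *
snap('wrist','wrist8')
E
```

```text
t: 7.32
ee_pos: [0.4636, 0.1514, 0.1286]
tool_rot: [-3.087, 1.571, 2.741]
force: [0.6, 0.4, 0.4]
gripper_width: 0.0767
```

View pics/wrist8.png

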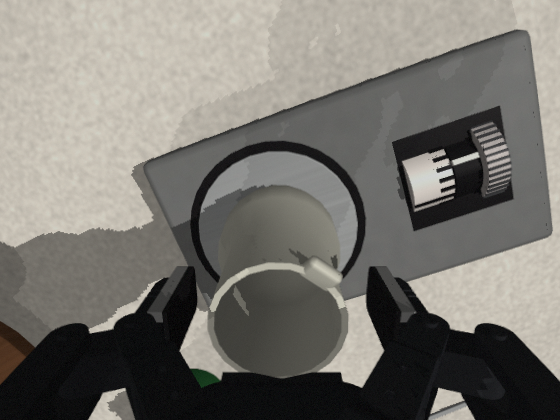

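```bash
python3 -m jog '[[[-0.04,0,0],[0,0,0],0.1],[[-0.1,0,0],[0,0,0],0.1],[[-0.18,0,0],[0,0,0],0.1],[[-0.28,0,0],[0,0,0],0.1],[[-0.38,0,0],[0,0,0],0.1],[[-0.4,0,0],[0,0,0],0.1],[[-0.4,0,0],[0,0,0],0.1]]'
python3 - <<'E'
from h import *
print(tool(ctrl.state()).round(4))
snap('wrist','wrist9')
im=np.load('pics/wrist9.npz')['im']
E
```

```text
t: 7.95
ee_pos: [0.4644, 0.1516, 0.2504]
tool_rot: [0.731, 1.567, 0.275]
force: [0.3, 1.2, 0.1]
gripper_width: 0.0766
[[ 0.0035  0.4403  0.8978  0.4644]
 [ 0.001   0.8978 -0.4403  0.1516]
 [-1.      0.0024  0.0027  0.2504]
 [ 0.      0.      0.      1.    ]]
```

View pics/wrist9.png

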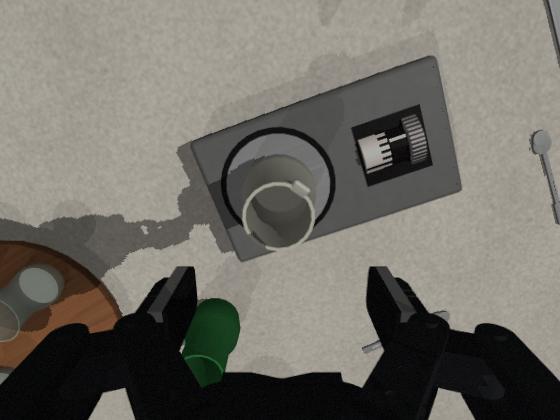

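The jug stands upright on the plate. Next I'll go above the wheel, align the jaws with the warmer's y axis, and shut the gripper.

```bash
python3 -m jog '[[[0,0.1,-0.04],[-0.03,0,0],0.1],[[0,0.2,-0.075],[-0.06,0,0],0.3],[[0,0.3,-0.11],[-0.09,0,0],0.6],[[0,0.4,-0.15],[-0.106,0,0],1],[[0,0.418,-0.155],[-0.106,0,0],1],[[0,0.418,-0.155],[-0.106,0,0],1],[[0,0.418,-0.155],[-0.106,0,0],1],[[0,0.418,-0.155],[-0.106,0,0],1]]'
python3 - <<'E'
from h import *
print(tool(ctrl.state()).round(4))
print('jugrim',onz('wrist9',(279,215.5),.154),onz('wrist9',(279,215.5),.149))
im=snap('wrist','wrist10')
cv2.imwrite('pics/w10c.png',cv2.resize(im[:,:,::-1][120:320,170:400],None,fx=3,fy=3,interpolation=cv2.INTER_CUBIC))
E
```

```text
t: 8.67
ee_pos: [0.4768, 0.2832, 0.2477]
tool_rot: [-2.172, 1.569, -2.296]
force: [0.0, -0.3, -0.3]
gripper_width: 0.0001
[[-0.0012  0.1235  0.9923  0.4768]
 [-0.0013  0.9923 -0.1235  0.2832]
 [-1.     -0.0015 -0.001   0.2477]
 [ 0.      0.      0.      1.    ]]
jugrim [0.46128717 0.15242237 0.154     ] [0.46277175 0.15166797 0.149     ]
```

View pics/wrist10.png

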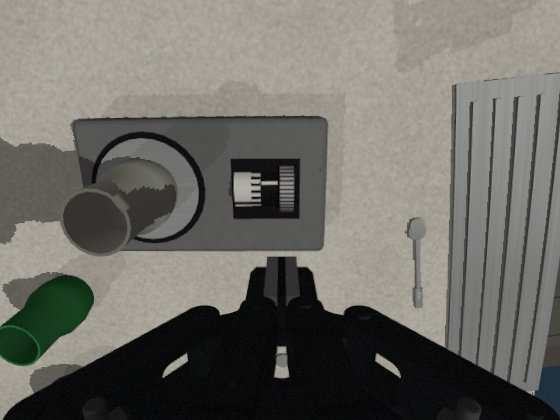

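View pics/w10c.png

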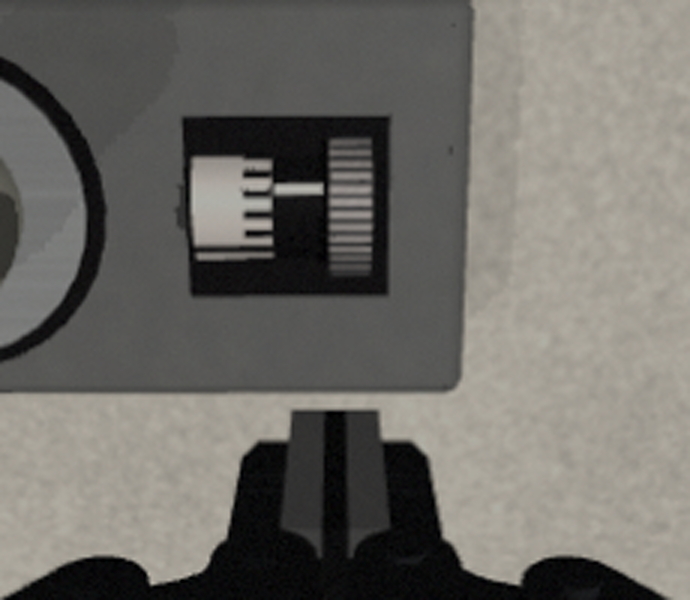

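The view shows the wheel knurl centred at about px (287,189). The pointer bar at crop row 188 sits just before the dark mark at row 193 (click 2). The long mark is at row 250.

```bash
python3 - <<'E'
from h import *
n='wrist10';z=np.load('pics/wrist10.npz');s=ctrl.state();T=tool(s)
f=lambda x,y,h:(T[:3,:3].T@(onz(n,(170+x/3,120+y/3),h)-T[:3,3])).round(4)
for h in (.05,.045):
  print('opening',f(184,117,h),f(390,117,h),f(190,295,h),f(388,295,h), onz(n,(170+287/3,120+206/3),h))
for h in (.063,.058):
  print('wheel x edges',f(328,200,h),f(373,200,h))
h=.05
print('warmer corners z', f(300,2,h),f(300,388,h),'y edge',f(468,200,h))
print('plate in tool',T[:3,:3].T@(np.array([.4635,.1505,.054])-T[:3,3]))
print('fingertip',proj(n,(T@[.014,0,0,1])[:3]),proj(n,(T@[.014,0,.011,1])[:3]),proj(n,(T@[.014,0.0145,-.011,1])[:3]))
E
```

```text
opening [ 0.1981 -0.0476 -0.028 ] [ 0.198   0.0193 -0.0279] [ 0.198  -0.0482  0.0331] [0.198  0.0196 0.0331] [0.47682456 0.26828607 0.05      ]
opening [ 0.2031 -0.0484 -0.0272] [ 0.203   0.0196 -0.0272] [ 0.203  -0.049   0.0348] [0.203  0.0199 0.0348] [0.4779956  0.26789334 0.045     ]
wheel x edges [ 0.185  -0.0008 -0.0034] [ 0.185   0.0136 -0.0034]
wheel x edges [ 0.19   -0.0008 -0.0022] [ 0.19    0.0138 -0.0022]
warmer corners z [ 0.1981 -0.0096 -0.0642] [ 0.198  -0.0109  0.0677] y edge [ 0.198   0.0457 -0.0003]
plate in tool [ 0.19415922 -0.1330707   0.00313149]
fingertip [279.08729098 277.05311479] [279.13462654 297.34430185] [310.3786846  255.81468307]
```

```bash
python3 -m jog '[[[0.08,0.022,-0.017],[0,0,0],1],[[0.18,0.022,-0.017],[0,0,0],1],[[0.28,0.022,-0.017],[0,0,0],1],[[0.38,0.022,-0.017],[0,0,0],1],[[0.46,0.022,-0.017],[0,0,0],1],[[0.51,0.022,-0.017],[0,0,0],1],[[0.52,0.022,-0.017],[0,0,0],1],[[0.52,0.022,-0.017],[0,0,0],1]]'
python3 - <<'E'
from h import *
s=ctrl.state();T=tool(s);print(T.round(4))
im=snap('wrist','wrist11');snap('scene','scene11');snap('side','side11')
s=ctrl.state();print(s['force'],s['ee_pos'])
# wheel top in tool frame (from view 10)
T10=np.array([[-.0012,.1235,.9923,.4768],[-.0013,.9923,-.1235,.2832],[-1,-.0015,-.001,.2477],[0,0,0,1]])
w=(T10@[.185,.0065,.0028,1])[:3];print('wheel',w,'in tool',T[:3,:3].T@(w-s['ee_pos']))
a=cv2.imread('pics/scene11.png')[150:270,320:460];b=cv2.imread('pics/side11.png')[130:250,130:270]
cv2.imwrite('pics/j11.png',cv2.resize(np.hstack([a,b]),None,fx=2.8,fy=2.8,interpolation=cv2.INTER_CUBIC))
E
```

```text
t: 9.38
ee_pos: [0.4725, 0.2907, 0.0921]
tool_rot: [-2.331, 1.569, -2.454]
force: [-0.1, -0.2, -0.0]
gripper_width: 0.0
[[-0.0012  0.1232  0.9924  0.4725]
 [-0.001   0.9924 -0.1232  0.2907]
 [-1.     -0.0012 -0.0011  0.0921]
 [ 0.      0.      0.      1.    ]]
[-1.14626367 -0.42895738 -0.37337361] [0.47339798 0.29170181 0.09386715]
wheel [0.48015919 0.28906365 0.06268745] in tool [ 0.03117396 -0.00174917  0.00706907]
```

View pics/wrist11.png

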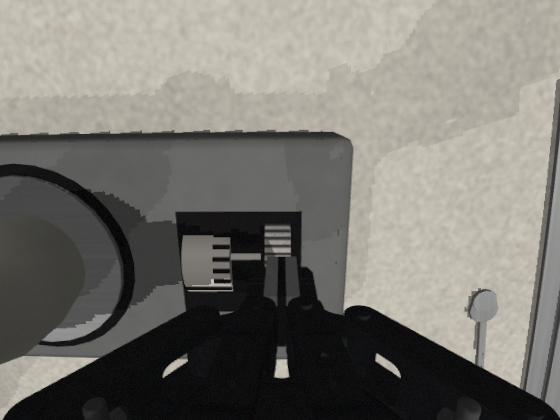

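View pics/j11.png

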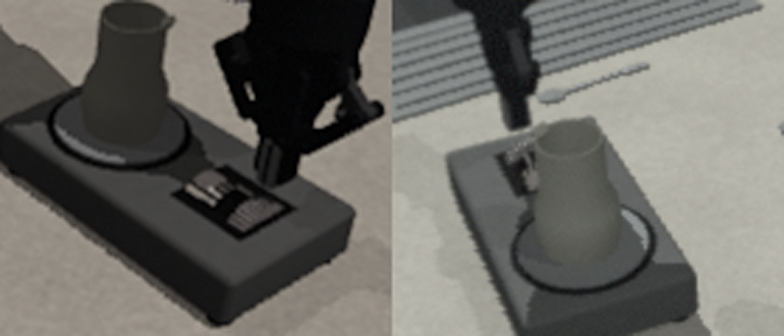

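```bash
python3 -m jog '[[[0.02,-0.006,-0.003],[0,0,0],1],[[0.03,-0.006,-0.003],[0,0,0],1],[[0.04,-0.006,-0.003],[0,0,0],1],[[0.04,-0.006,-0.003],[0,0,0],1],[[0.04,-0.006,-0.003],[0,0,0],1]]'
python3 -m jog '[[[0.002,0,0],[0,0,0],1],[[0.004,0,0],[0,0,0],1],[[0.006,0,0],[0,0,0],1],[[0.006,0,0],[0,0,0],1]]'
```

```text
t: 9.95
ee_pos: [0.4716, 0.29, 0.0805]
tool_rot: [-2.626, 1.571, -2.748]
force: [0.1, 0.7, 1.2]
gripper_width: -0.0001
t: 10.28
ee_pos: [0.4716, 0.2899, 0.0787]
tool_rot: [-2.959, 1.571, -3.081]
force: [0.2, -0.1, -0.8]
gripper_width: 0.0001
```

```bash
python3 -m jog '[[[0.002,0,0],[0,0,0],1],[[0.004,0,0],[0,0,0],1],[[0.004,0,0],[0,0,0],1],[[0.004,0,0],[0,0,0],1]]'; python3 -m jog '[[[0.001,0,0],[0,0,0],1],[[0.002,0,0],[0,0,0],1],[[0.002,0,0],[0,0,0],1],[[0.002,0,0],[0,0,0],1]]'
```

```text
t: 10.62
ee_pos: [0.4716, 0.2899, 0.0776]
tool_rot: [-2.416, 1.571, -2.539]
force: [-0.2, 0.2, 0.0]
gripper_width: -0.0
t: 10.95
ee_pos: [0.4717, 0.29, 0.077]
tool_rot: [0.899, 1.571, 0.777]
force: [0.5, 0.6, 0.6]
gripper_width: 0.0003
```

```bash
python3 -m jog '[[[0.001,0,0],[0,0,0],1],[[0.001,0,0],[0,0,0],1],[[0.001,0,0],[0,0,0],1]]'; python3 -m jog '[[[0.001,0,0],[0,0,0],1],[[0.001,0,0],[0,0,0],1],[[0.001,0,0],[0,0,0],1]]'
```

```text
t: 11.2
ee_pos: [0.4717, 0.29, 0.0769]
tool_rot: [0.322, 1.571, 0.2]
force: [-1.4, -0.9, 5.0]
gripper_width: -0.0001
t: 11.45
ee_pos: [0.4718, 0.29, 0.0767]
tool_rot: [0.458, 1.57, 0.335]
force: [-0.1, -1.4, 9.1]
gripper_width: -0.0004
```

Contact is made at 9 N. I'll drag along warmer +x, which is tool +z, by about 16 mm.

```bash
python3 -m jog '[[[0,0,0.007],[0,0,0],1],[[0,0,0.014],[0,0,0],1],[[0,0,0.02],[0,0,0],1],[[0,0,0.027],[0,0,0],1]]';python3 -m jog '[[[0,0,0.007],[0,0,0],1],[[0,0,0.014],[0,0,0],1],[[0,0,0.02],[0,0,0],1],[[0,0,0.026],[0,0,0],1]]'
python3 - <<'E'
from h import *
im=snap('wrist','wrist12')
cv2.imwrite('pics/w12c.png',cv2.resize(im[:,:,::-1][180:360,120:360],None,fx=3,fy=3,interpolation=cv2.INTER_CUBIC))
E
```

```text
t: 11.78
ee_pos: [0.4801, 0.289, 0.0769]
tool_rot: [0.384, 1.57, 0.261]
force: [-1.5, -1.7, 10.5]
gripper_width: 0.0001
t: 12.12
ee_pos: [0.4879, 0.2881, 0.0769]
tool_rot: [0.424, 1.57, 0.301]
force: [-0.1, -0.6, 9.3]
gripper_width: 0.0002
```

View pics/w12c.png

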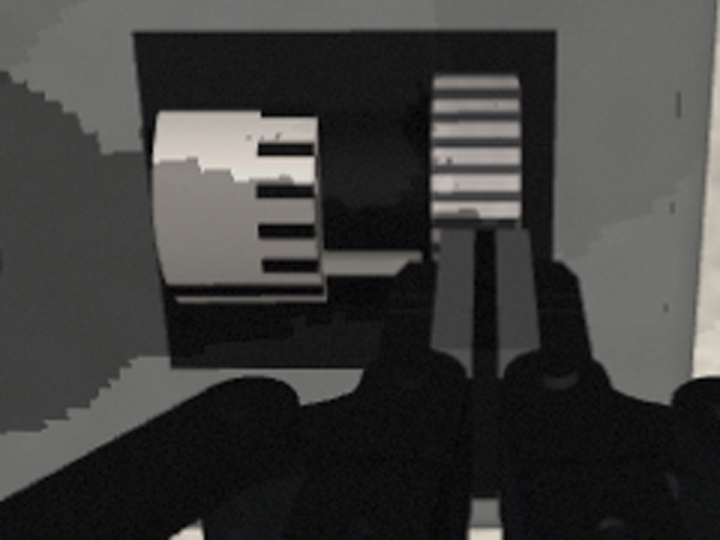

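The wheel turned: the pointer bar at row 262 is now at the fourth mark (row 266), one before the long one (row 291). I'll lift and re-check.

```bash
python3 -m jog '[[[-0.007,0,0],[0,0,0],1],[[-0.02,0,0],[0,0,0],1],[[-0.04,0,-0.02],[0,0,0],1],[[-0.04,0,-0.05],[0,0,0],1],[[-0.04,0,-0.05],[0,0,0],1],[[-0.04,0,-0.05],[0,0,0],1]]'
python3 - <<'E'
from h import *
im=snap('wrist','wrist13')
cv2.imwrite('pics/w13c.png',cv2.resize(im[:,:,::-1][180:360,120:360],None,fx=3,fy=3,interpolation=cv2.INTER_CUBIC))
E
```

```text
t: 12.67
ee_pos: [0.4718, 0.29, 0.0885]
tool_rot: [-2.387, 1.571, -2.508]
force: [0.1, 1.1, 0.2]
gripper_width: 0.0002
```

View pics/w13c.png

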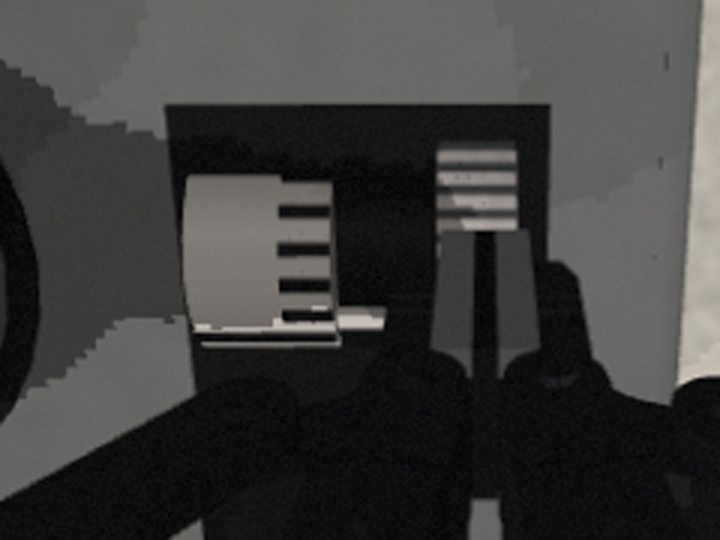

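```bash
python3 -m jog '[[[0.015,0,0.013],[0,0,0],1],[[0.03,0,0.013],[0,0,0],1],[[0.035,0,0.013],[0,0,0],1],[[0.038,0,0.013],[0,0,0],1],[[0.039,0,0.013],[0,0,0],1],[[0.04,0,0.013],[0,0,0],1],[[0.04,0,0.013],[0,0,0],1]]'
```

```text
t: 13.3
ee_pos: [0.4769, 0.2891, 0.0768]
tool_rot: [-0.333, 1.57, -0.456]
force: [-1.5, -3.9, 16.5]
gripper_width: 0.0005
```

```bash
python3 -m jog '[[[-0.001,0,0],[0,0,0],1],[[-0.001,0,0.006],[0,0,0],1],[[-0.001,0,0.013],[0,0,0],1],[[-0.001,0,0.02],[0,0,0],1],[[-0.001,0,0.026],[0,0,0],1],[[-0.001,0,0.026],[0,0,0],1]]'
python3 -m jog '[[[-0.007,0,0],[0,0,0],1],[[-0.02,0,0],[0,0,0],1],[[-0.04,0,-0.02],[0,0,0],1],[[-0.04,0,-0.04],[0,0,0],1],[[-0.04,0,-0.04],[0,0,0],1],[[-0.04,0,-0.04],[0,0,0],1]]'
python3 - <<'E'
from h import *
im=snap('wrist','wrist14')
cv2.imwrite('pics/w14c.png',cv2.resize(im[:,:,::-1][180:360,120:360],None,fx=3,fy=3,interpolation=cv2.INTER_CUBIC))
E
```

```text
t: 13.8
ee_pos: [0.4847, 0.2881, 0.0769]
tool_rot: [-0.401, 1.57, -0.525]
force: [-0.8, -2.0, 12.4]
gripper_width: 0.0002
t: 14.3
ee_pos: [0.4718, 0.29, 0.0888]
tool_rot: [-1.986, 1.571, -2.108]
force: [-0.3, -0.5, 0.1]
gripper_width: -0.0003
```

View pics/w14c.png

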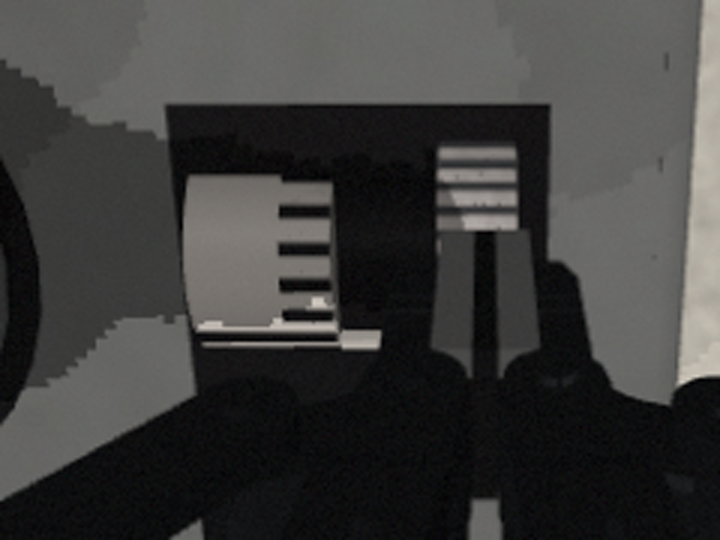

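The pointer bar (row 340) now lines up with the long mark (row 336), with the same small parallax offset as before. I'll retreat upward and check from above.

```bash
python3 -m jog '[[[-0.06,0,0],[0,0,0],1],[[-0.16,0,0.05],[0,0,0],1],[[-0.28,0,0.12],[0,0,0],1],[[-0.38,0,0.2],[0,0,0],1],[[-0.45,0,0.27],[0,0,0],1],[[-0.45,0,0.27],[0,0,0],1],[[-0.45,0,0.27],[0,0,0],1],[[-0.45,0,0.27],[0,0,0],1]]'
python3 - <<'E'
from h import *
s=ctrl.state();print(s['force'],s['joint_vel'].round(3))
im=snap('wrist','wrist15');c=snap('scene','scene15');d=snap('side','side15')
cv2.imwrite('pics/w15c.png',np.hstack([cv2.resize(im[:,:,::-1][160:360,100:360],(520,400),interpolation=cv2.INTER_CUBIC),cv2.resize(d[150:290,140:238][:,:,::-1],(280,400),interpolation=cv2.INTER_CUBIC)]))
cv2.imwrite('pics/sc15.png',np.hstack([cv2.resize(c,(400,300)),cv2.resize(d,(400,300))])[:,:,::-1])
E
```

```text
t: 15.02
ee_pos: [0.5519, 0.2798, 0.2228]
tool_rot: [-2.609, 1.569, -2.731]
force: [-0.5, 0.1, -1.0]
gripper_width: 0.0001
[-0.45052783  0.13815648 -1.00321895] [-0.009  0.002 -0.001  0.015  0.001  0.    -0.   ]
```

View pics/wrist15.png

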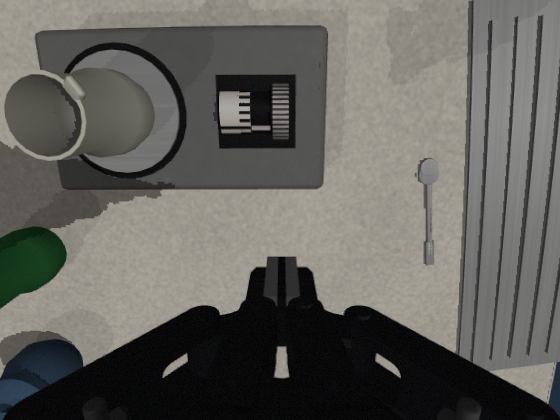

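View pics/sc15.png

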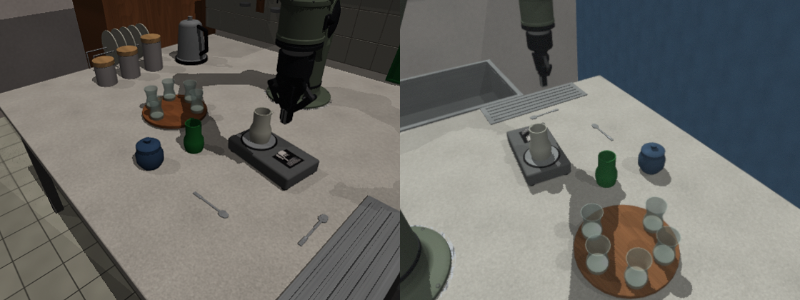

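```bash
python3 - <<'E'
from h import *
im=np.load('pics/wrist15.npz')['im'];cv2.imwrite('pics/w15d.png',cv2.resize(im[65:160,205:305][:,:,::-1],None,fx=6,fy=6,interpolation=cv2.INTER_CUBIC))
E
```

```text
(no output)
```

View pics/w15d.png

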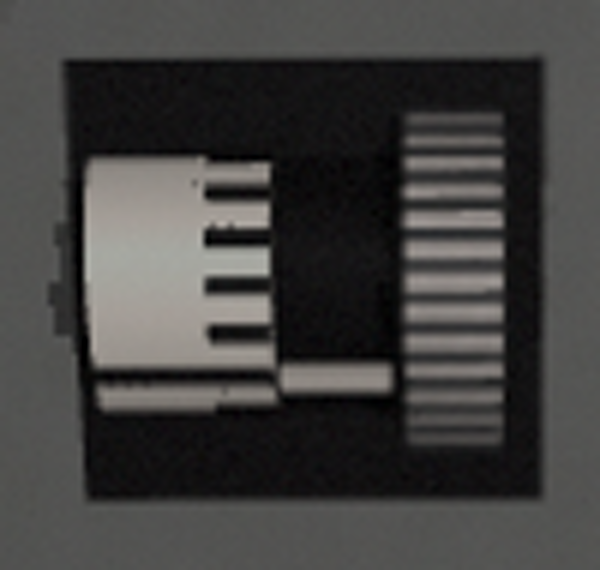

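The pointer (row 378) lines up with the long mark (row 375). The jug is upright in the middle of the plate, nothing else has moved, and the arm is clear.

```bash
python3 -c "
from station import ctrl
print(ctrl.close_job(), ctrl.state()['t'])"
```

```text
the job is handed in; nothing more can be done
the job is handed in; nothing more can be done
```

The milk jug is standing upright in the middle of the steel plate, and the thumbwheel is set to the long mark. I handed the job in at about 15 s.

- **Jug:** I gripped it across the neck and lowered it in sub-millimetre steps. It touched the plate at exactly the predicted height, pressing about 8 N. It stands within about 2 mm of the plate centre.
- **Thumbwheel:** I rolled it with the closed fingertips in two strokes, from about click 2 to 4 and then to 5, with a check between them. In the last close-up the pointer bar was in line with the long mark, within 3 rows of a 6x enlargement, about half a pixel.
- **Other things:** In the last pictures the glasses, sugar pot, spoons and green jug look where they were. The arm was raised clear and touching nothing.

Two things did not match as expected:
- **Camera heights:** The cameras put the plate and jug rim about 5 mm too low compared with the given sizes. I relied on close wrist views and contact force instead.
- **Wheel pressure:** When I first touched down for the second stroke it read 16.5 N, just over the suggested 5 to 15 N. I eased off, and it read 12 N at the end of that stroke.

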